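# Sort returned gauges and quarantine the rejects

### The job

Sort the returned gauges into their trays: first put the two red-marked rejects, one plug gauge and one ring gauge, into the red quarantine tray, leaving the good gauges where they are until both are in; then put the two good plug gauges into the blue tray and the good ring gauge into the yellow tray. Set every gauge gently on the tray floor, never dropping it: plugs standing on their discs with the handle up, rings lying flat, nothing on top of anything else, and let go of each. Leave the oil bottle and the wooden pin case as they are.

Things in the scene. Friction and masses are not known exactly. Their poses are not given: they have to be found in the camera images.
- plug_steel_center (a point): Good plug gauge with a bare steel disc and no red on it (grey top). Standing on the disc, handle up, 76 mm tall in all: disc 44 mm diameter x 16 mm high at the foot, then an upright black round handle 18 mm diameter from 16 to 76 mm above the foot. The point is on its axis half-way up (38 mm above the foot); z is up along the handle. Loose, about 0.25 kg. 
- plug_gold_center (a point): Good plug gauge with a gold-coloured disc and no red on it (grey top). Standing on the disc, handle up, 76 mm tall in all: disc 44 mm diameter x 16 mm high at the foot, then an upright black round handle 18 mm diameter from 16 to 76 mm above the foot. The point is on its axis half-way up (38 mm above the foot); z is up along the handle. Loose, about 0.25 kg. 
- plug_reject_center (a point): Rejected plug gauge: red top and red band at the upper end of the black handle, red upper face of the steel disc. Standing on the disc, handle up, 76 mm tall in all: disc 44 mm diameter x 16 mm high at the foot, then an upright black round handle 18 mm diameter from 16 to 76 mm above the foot. The point is on its axis half-way up (38 mm above the foot); z is up along the handle. Loose, about 0.25 kg. 
- ring_good_center (a point): Good ring gauge, all bare steel. Lying flat: 44 mm outside diameter, 24 mm bore, 22 mm high. The point is on its axis half-way up (11 mm above the underside); z is the ring's axis. Loose, about 0.18 kg. 
- ring_reject_center (a point): Rejected ring gauge: steel with the upper 8 mm red. Lying flat: 44 mm outside diameter, 24 mm bore, 22 mm high. The point is on its axis half-way up (11 mm above the underside); z is the ring's axis. Loose, about 0.18 kg. 
- tray_blue: Blue open tray, fixed to the bench: outside 120 mm (x) by 150 mm (y) by 26 mm high, walls and floor 4 mm thick, so the inside is 112 x 142 mm and 22 mm deep. Origin under its centre at bench height; the inner floor is 4 mm above it; x is its short side, y its long side. For good plug gauges.
- tray_yellow: Yellow open tray, fixed to the bench: outside 120 mm (x) by 150 mm (y) by 26 mm high, walls and floor 4 mm thick, so the inside is 112 x 142 mm and 22 mm deep. Origin under its centre at bench height; the inner floor is 4 mm above it; x is its short side, y its long side. For the good ring gauge.
- tray_red: Red open tray, fixed to the bench: outside 120 mm (x) by 150 mm (y) by 26 mm high, walls and floor 4 mm thick, so the inside is 112 x 142 mm and 22 mm deep. Origin under its centre at bench height; the inner floor is 4 mm above it; x is its short side, y its long side. Quarantine tray for red-marked rejects.
- oil_bottle: Bystander: small amber oil bottle with black cap, 44 mm diameter, 100 mm tall, standing loose at the left (+y) end of the work. Origin at the centre of its underside, z up.
- pin_case: Bystander: wooden case of steel gauge pins, 90 mm (x) by 130 mm (y) by about 40 mm high, loose, at the right (-y) end of the work. Origin at the centre of its underside, z up.

How it is judged:
On the way, in this order (a step that is already met when the one before it is completed fails the run):
1. both red-marked rejects are in the red tray, released and at rest, while the three good gauges are still where they started (within 30 mm) (x of plug_reject_center in the frame of tray_red between -0.042 and 0.042 m and y of plug_reject_center in the frame of tray_red between -0.056 and 0.056 m and z of plug_reject_center in the frame of tray_red between 0.036 and 0.048 m and angle between each of plug_reject_center, ring_reject_center's own z axis and vertical below 0.15 rad and linear speed of each of plug_reject, ring_reject below 0.03 m/s and contact force between the fingers and plug_reject below 0.2 N and x of ring_reject_center in the frame of tray_red between -0.042 and 0.042 m and y of ring_reject_center in the frame of tray_red between -0.056 and 0.056 m and z of ring_reject_center in the frame of tray_red between 0.009 and 0.021 m and contact force between the fingers and ring_reject below 0.2 N and distance of each of plug_steel_center, plug_gold_center, ring_good_center from where it was at the start of the episode below 0.03 m), for 0.2 s.
2. the two good plug gauges are in the blue tray and the good ring gauge is in the yellow tray, released and at rest (x of plug_steel_center in the frame of tray_blue between -0.042 and 0.042 m and y of plug_steel_center in the frame of tray_blue between -0.056 and 0.056 m and z of plug_steel_center in the frame of tray_blue between 0.036 and 0.048 m and angle between each of plug_steel_center, plug_gold_center, ring_good_center's own z axis and vertical below 0.15 rad and linear speed of each of plug_steel, plug_gold, ring_good below 0.03 m/s and contact force between the fingers and plug_steel below 0.2 N and x of plug_gold_center in the frame of tray_blue between -0.042 and 0.042 m and y of plug_gold_center in the frame of tray_blue between -0.056 and 0.056 m and z of plug_gold_center in the frame of tray_blue between 0.036 and 0.048 m and contact force between the fingers and plug_gold below 0.2 N and x of ring_good_center in the frame of tray_yellow between -0.042 and 0.042 m and y of ring_good_center in the frame of tray_yellow between -0.056 and 0.056 m and z of ring_good_center in the frame of tray_yellow between 0.009 and 0.021 m and contact force between the fingers and ring_good below 0.2 N), for 0.2 s.
At the end, for the whole second after the job is handed in: Red-marked plug and ring in the red tray, steel and gold plugs in the blue tray, good ring in the yellow tray; each on the tray floor (height within 6 mm), inside the walls, upright or flat within 0.15 rad, released and at rest (all of step 2 and x of plug_reject_center in the frame of tray_red between -0.042 and 0.042 m and y of plug_reject_center in the frame of tray_red between -0.056 and 0.056 m and z of plug_reject_center in the frame of tray_red between 0.036 and 0.048 m and angle between each of plug_reject_center, ring_reject_center's own z axis and vertical below 0.15 rad and linear speed of each of plug_reject, ring_reject below 0.03 m/s and contact force between the fingers and plug_reject below 0.2 N and x of ring_reject_center in the frame of tray_red between -0.042 and 0.042 m and y of ring_reject_center in the frame of tray_red between -0.056 and 0.056 m and z of ring_reject_center in the frame of tray_red between 0.009 and 0.021 m and contact force between the fingers and ring_reject below 0.2 N); the robot touches nothing.
It fails at once if a gauge is dropped, thrown or batted (faster than 0.7 m/s, a fall of about 25 mm, while not held) ((linear speed of plug_steel above 0.7 m/s and contact force between the fingers and plug_steel below 0.2 N) or (linear speed of plug_gold above 0.7 m/s and contact force between the fingers and plug_gold below 0.2 N) or (linear speed of ring_good above 0.7 m/s and contact force between the fingers and ring_good below 0.2 N) or (linear speed of plug_reject above 0.7 m/s and contact force between the fingers and plug_reject below 0.2 N) or (linear speed of ring_reject above 0.7 m/s and contact force between the fingers and ring_reject below 0.2 N)).
It fails at once if the oil bottle is moved more than 30 mm or tipped (distance of oil_bottle from where it was at the start of the episode above 0.03 m or angle between oil_bottle's own z axis and vertical above 0.3 rad).
It fails at once if the pin case is moved more than 30 mm or tipped (distance of pin_case from where it was at the start of the episode above 0.03 m or angle between pin_case's own z axis and vertical above 0.3 rad).
It also fails if it takes over 138 s, if anything falls off the work surface, if the arm or the gripper's body presses on something with over 40 N, if the wrist force passes 120 N, or if a joint passes its speed limit or range.

### The arm

A 6-joint arm with a two-finger parallel gripper is mounted at the origin on the work surface. World frame = base frame: x ahead of the robot, y to its left, z up, the work surface at z = 0. Lengths are in m, angles in rad, forces in N, time in s.
With the tool pointing down it reaches from about 0.35 to 0.8 m from the base axis. Payload 7.3 kg.
Tool frame: the origin (TCP) lies midway between the tips of the shut fingers; the grasp point (between the pads) lies 19 mm behind it; z points along the fingers, y is the direction in which the jaws open and shut (so a half turn about z gives the same grasp; the last joint's range is limited). The gripper opens to 85 mm and grips with 20 to 120 N. Pads are 22 mm wide; open, the fingers measure 114 mm over their backs; the gripper's body (76 mm by 85 mm) begins 54 mm behind the grasp point. The pads swing forward as they close: fully open they stand 13 mm farther back than shut.
Start: joints at [-1.405, 0.342, 1.524, -0, 1.275, -0.146], TCP at [0.161, -0.5, 0.231] pointing down, gripper open.
Joint ranges: [-2.53, 2.53], [-0.77, 2.02], [0.04, 2.7], [-1, 4.14], [0.28, 2.66], [-3.11, 3.11]. Speed limits (rad/s): [2.57, 2.57, 3.14, 3.14, 3.14, 3.14].

### API

Orientations are given as a rotation vector (axis times angle).
In Python, from plant import * gives the robot as it stands. The module is installed in compiled form; this text tells all that it offers.
- The arm moves only by the tool arm_command, never from a script. Its argument "moves" is a list of rows, each a list of 3 entries, a list of its own where there are three numbers: the finger opening in mm, from 0 to 85.4, then the shift along the tool's x, y, z in mm, then the turn, a rotation vector about the tool's x, y, z in degrees. A call has 1 to 8 rows; each row shifts and turns the commanded pose from where the row before left it, along the tool's axes as they then stand; what a row does not reach is not made up. A row lasts 1/10 s, in which the tool goes at most 50 mm and 8.59 degrees, less where a joint would pass 70% of its speed; a pose out of reach is approached as far as the arm can. A call with a gripper value outside its range is refused whole. The fingers move at their own pace and stop on an object; the grip force is fixed at half the most. Time passes only in rows, so rows that do not move let the fingers close. It gives the time, the measured TCP pose, the force and the opening at its end, in the units of the state.
- state(): the state, without advancing time (a new reading comes with each control period).
- grab_frame(name): name is "side" or "top" or "wrist"; returns a dict with "img" (480x640x3 uint8, blue, green, red), "fx", "fy", "cx", "cy" (pixels), "world_from_camera" (4x4, takes a point from camera to world coordinates). Camera axes: x right, y down, z forward; pixel columns grow to the right and rows downward; lengths in m; the calibration is good to about 2 mm. A picture is of the moment at which its call begins. There is no depth.
- hand_in(): hands the job in, once; it reports no verdict.
The state is a dict: "time_s": time; "joints": joint angles; "joint_velocities": joint speeds; "tau": joint torques, N m; "ee_pos": TCP position; "tcp_rot": TCP orientation; "ft_force": force on the tool from outside, world axes, zero at the start; "wrist_torque": the same for the moment, N m; "gripper_width": finger opening in m.
Only numpy, scipy, OpenCV 4.12 (cv2) and the standard library are available. Lean on these libraries where they do the work, as an engineer would, in place of code of your own. Each camera call takes 0.05 s, during which the arm holds its last target. There are 200 camera calls.

## Working session

There is one attempt and no reset: what is moved stays moved. The work goes in short steps, Python scripts to look and compute and a tool call to move; the robot and the scene stay as the last step left them, time stands still between calls to the robot, and variables do not carry over. Pictures are saved under pics/ and viewed, about 12 in all and at most 16, crops included, and the job is handed in when it is done.

Besides the shell and the picture viewer there is one more tool, called after "Call:" as a command line: name --argument value ..., lists and objects as JSON in quotes. arm_command: Moves the arm, as the interface text tells. Its arguments: {"type":"object","properties":{"moves":{"type":"array","items":{"type":"array"}}},"required":["moves"]}

```bash
mkdir -p pics; python3 - <<'E'
from plant import *
import cv2,numpy as np
s=state();print({k:np.round(s[k],3) for k in s})
for n in("top","side"):
    f=grab_frame(n);cv2.imwrite(f"pics/{n}0.png",f["img"]);print(n,f["fx"],f["fy"],f["cx"],f["cy"]);print(np.round(f["world_from_camera"],4).tolist())
E
```

```text
{'time_s': np.float64(0.0), 'joints': array([-1.405,  0.343,  1.525,  0.   ,  1.275, -0.146]), 'joint_velocities': array([ 0.002,  0.001,  0.001, -0.002,  0.   ,  0.001]), 'tau': array([ 0.0000e+00, -4.3367e+01, -2.4601e+01, -0.0000e+00,  8.0000e-03,
        0.0000e+00]), 'ee_pos': array([ 0.161, -0.499,  0.231]), 'tcp_rot': array([-3.102, -0.487,  0.   ]), 'ft_force': array([0.007, 0.392, 1.047]), 'wrist_torque': array([0.038, 0.012, 0.01 ]), 'gripper_width': np.float64(0.086)}
top 476.4740563253309 476.4740563253309 321.5227481444732 240.58121079966025
[[-0.0309, -0.9919, 0.1234, 0.3667], [-0.9994, 0.0323, 0.0091, -0.0267], [-0.013, -0.123, -0.9923, 1.2313], [0.0, 0.0, 0.0, 1.0]]
side 610.0016456325835 610.0016456325835 315.850072702455 247.49289241959713
[[-0.6703, -0.5388, 0.5103, -0.1604], [-0.742, 0.4971, -0.4498, 0.5772], [-0.0113, -0.6801, -0.7331, 0.9989], [0.0, 0.0, 0.0, 1.0]]
```

View pics/top0.png

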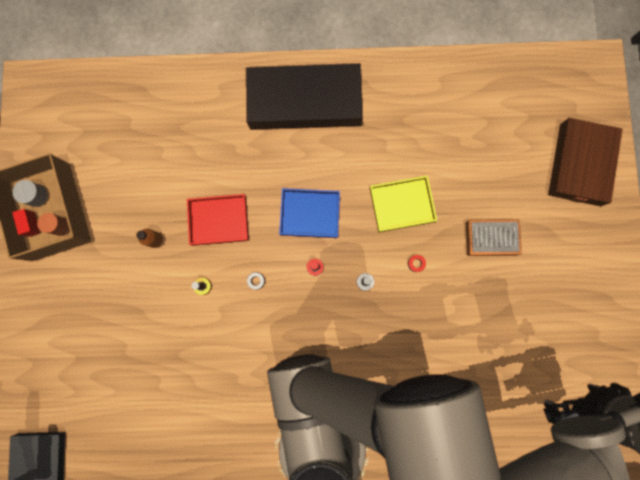

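View pics/side0.png

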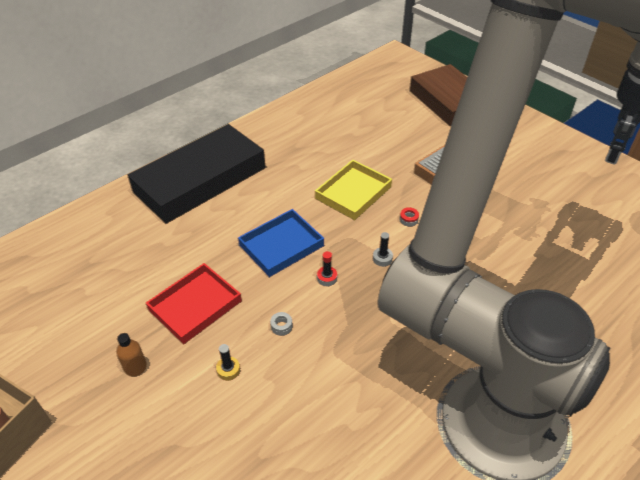

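The top view shows gold plug (202,286), good ring (256,281), reject plug (315,267), steel plug (366,283) and reject ring (417,263). The trays are at (218,219), (310,213) and (404,204). The side view shows the same order. I'll measure from both views with masks.

```bash
cat > h.py <<'E'
from plant import *
import cv2,numpy as np
def ray(f,u,v):
    T=f["world_from_camera"];d=T[:3,:3]@np.array([(u-f["cx"])/f["fx"],(v-f["cy"])/f["fy"],1]);return T[:3,3],d/np.linalg.norm(d)
def onz(f,u,v,z):
    o,d=ray(f,u,v);return o+d*(z-o[2])/d[2]
def tri(f1,p1,f2,p2):
    o,d=ray(f1,*p1);q,e=ray(f2,*p2)
    s,t=np.linalg.lstsq(np.c_[d,-e],q-o,rcond=None)[0];a,b=o+s*d,q+t*e
    return (a+b)/2,np.linalg.norm(a-b)
def mask(img,c):
    h,s,v=cv2.split(cv2.cvtColor(img,cv2.COLOR_BGR2HSV).astype(int))
    return {"red":((h<6)|(h>174))&(s>170)&(v>70),"blue":(abs(h-112)<12)&(s>120)&(v>50),
     "yellow":(abs(h-29)<5)&(s>170)&(v>90),"gold":(abs(h-27)<6)&(s>150)&(v>90),"grey":(s<45)&(v>75),
     "black":(v<45)}[c].astype(np.uint8)
def blobs(f,c,roi=(0,0,640,480),amin=15,fill=False):
    m=mask(f["img"],c);k=np.zeros_like(m);x0,y0,x1,y1=roi;k[y0:y1,x0:x1]=m[y0:y1,x0:x1]
    n,l,st,ce=cv2.connectedComponentsWithStats(k,connectivity=8)
    out=[]
    for i in range(1,n):
        if st[i,4]>=amin:
            pts=cv2.findNonZero((l==i).astype(np.uint8));hull=cv2.convexHull(pts)
            M=cv2.moments(hull);hc=(M["m10"]/M["m00"],M["m01"]/M["m00"]) if M["m00"] else tuple(ce[i])
            out.append(dict(c=ce[i],hc=np.array(hc),a=st[i,4],box=st[i,:4],hull=hull,pts=pts))
    return out
E
python3 - <<'E'
from h import *
np.set_printoptions(precision=3,suppress=True)
F={n:grab_frame(n) for n in("top","side")}
R={"top":(170,160,450,310),"side":(120,140,435,390)}
for n in F:
  for c in("red","blue","yellow","gold","grey"):
    for b in blobs(F[n],c,R[n]):
        p=b["hc"];print(n,c,p,b["a"],b["box"],"z0",onz(F[n],*p,0)[:2],"z22",onz(F[n],*p,.022)[:2])
E
```

```text
top red [217.019 219.366] 2683 [187 195  61  50] z0 [0.585 0.257] z22 [0.581 0.252]
top red [416.676 262.992] 128 [409 256  16  15] z0 [ 0.454 -0.259] z22 [ 0.452 -0.255]
top red [315.661 265.107] 106 [308 259  15  14] z0 [0.456 0.002] z22 [0.455 0.001]
top blue [309.508 212.94 ] 2491 [281 190  58  47] z0 [0.594 0.014] z22 [0.59  0.013]
top yellow [407.191 200.551] 596 [371 177  65  50] z0 [ 0.618 -0.244] z22 [ 0.614 -0.24 ]
top gold [402.884 203.326] 2820 [370 176  67  56] z0 [ 0.611 -0.232] z22 [ 0.607 -0.228]
top gold [202.711 285.976] 128 [196 278  15  17] z0 [0.412 0.295] z22 [0.411 0.289]
top grey [255.433 280.508] 123 [248 273  16  16] z0 [0.422 0.158] z22 [0.421 0.155]
top grey [364.966 281.493] 183 [358 274  15  16] z0 [ 0.41  -0.124] z22 [ 0.409 -0.122]
top grey [195.459 285.135] 27 [193 283   6   5] z0 [0.415 0.314] z22 [0.414 0.308]
side red [409.379 214.068] 139 [401 208  18  13] z0 [ 0.465 -0.269] z22 [ 0.452 -0.25 ]
side red [326.656 256.802] 74 [323 252   8  11] z0 [ 0.498 -0.034] z22 [ 0.484 -0.021]
side red [193.553 302.289] 4003 [146 264  95  79] z0 [0.592 0.254] z
[... 708 characters left out ...]
 -0.25 ]
side grey [408.23  222.142] 49 [401 219  16   7] z0 [ 0.449 -0.247] z22 [ 0.436 -0.229]
side grey [384.554 235.35 ] 39 [381 233   8   6] z0 [ 0.457 -0.176] z22 [ 0.443 -0.159]
side grey [409.752 290.207] 3051 [379 246  56  88] z0 [ 0.311 -0.098] z22 [ 0.301 -0.083]
side grey [382.449 256.526] 219 [373 248  20  18] z0 [ 0.415 -0.125] z22 [ 0.403 -0.11 ]
side grey [326.563 282.109] 52 [318 280  18   6] z0 [0.445 0.015] z22 [0.432 0.027]
side grey [281.039 323.083] 364 [271 312  21  23] z0 [0.429 0.154] z22 [0.416 0.164]
side grey [223.528 348.242] 67 [219 344  10   9] z0 [0.458 0.275] z22 [0.445 0.282]
side grey [226.276 367.672] 16 [222 365  11   6] z0 [0.42  0.297] z22 [0.407 0.303]
```

Call:
arm_command --moves '[[85,[0,0,0],[0,0,6]],[85,[0,0,0],[0,0,6]],[85,[0,0,0],[0,0,5.84]],[85,[29,-24,0],[0,0,0]],[85,[29,-24,0],[0,0,0]],[85,[29,-24,0],[0,0,0]],[85,[29,-24,0],[0,0,0]],[85,[29,-24,0],[0,0,0]]]'

```text
time_s: 1.0
ee_pos: [0.3069, -0.3785, 0.2312]
tcp_rot: [-3.142, -0.0, 0.0]
ft_force: [0.6, -1.0, -0.5]
gripper_width: 0.0849
```

Call:
arm_command --moves '[[85,[29,-24,0],[0,0,0]],[85,[29,-24,0],[0,0,0]],[85,[29,-25,0],[0,0,0]],[85,[29,-25,0],[0,0,0]],[85,[29,-25,0],[0,0,0]],[85,[0,0,0],[0,0,0]],[85,[0,0,0],[0,0,0]]]'

```text
time_s: 1.7
ee_pos: [0.4511, -0.256, 0.231]
tcp_rot: [-3.142, -0.004, 0.001]
ft_force: [0.6, 1.2, -0.5]
gripper_width: 0.085
```

```bash
python3 - <<'E'
from h import *
np.set_printoptions(precision=3,suppress=True)
s=state();print(s["time_s"],s["ee_pos"],s["tcp_rot"],s["joints"])
f=grab_frame("wrist");cv2.imwrite("pics/w1.png",f["img"]);print(f["fx"],f["world_from_camera"])
f=grab_frame("top");cv2.imwrite("pics/t1.png",f["img"])
E
```

```text
1.7 [ 0.451 -0.256  0.231] [-3.142 -0.004  0.001] [-0.664  0.331  1.541 -0.001  1.27   0.905]
386.53378212611125 [[ 0.002 -0.958 -0.287  0.524]
 [-1.    -0.002 -0.001 -0.255]
 [ 0.001  0.287 -0.958  0.373]
 [ 0.     0.     0.     1.   ]]
```

View pics/w1.png

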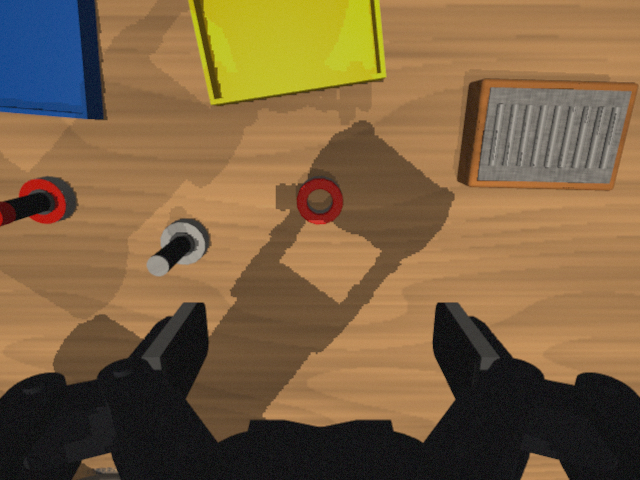

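The wrist view shows the reject ring at (320,200), the steel plug with its top at (157,265) and the pin case on the right. I'll sweep along y to get second wrist views for heights.

Call:
arm_command --moves '[[85,[0,-32,0],[0,0,0]],[85,[0,-32,0],[0,0,0]],[85,[0,-32,0],[0,0,0]],[85,[0,-32,0],[0,0,0]],[85,[0,-32,0],[0,0,0]],[85,[0,-32,0],[0,0,0]],[85,[0,0,0],[0,0,0]],[85,[0,0,0],[0,0,0]]]'

```text
time_s: 2.6
ee_pos: [0.4507, -0.0653, 0.2315]
tcp_rot: [3.141, 0.001, 0.001]
ft_force: [-0.1, -1.0, -1.1]
gripper_width: 0.0852
```

```bash
python3 - <<'E'
from h import *
import pickle
f=grab_frame("wrist");cv2.imwrite("pics/w2.png",f["img"]);pickle.dump(f,open("w2.pkl","wb"))
E
```

Call:
arm_command --moves '[[85,[0,-35,0],[0,0,0]],[85,[0,-35,0],[0,0,0]],[85,[0,-35,0],[0,0,0]],[85,[0,-35,0],[0,0,0]],[85,[0,-35,0],[0,0,0]],[85,[0,0,0],[0,0,0]],[85,[0,0,0],[0,0,0]]]'

```text
time_s: 3.35
ee_pos: [0.4511, 0.1095, 0.2311]
tcp_rot: [3.141, 0.001, -0.0]
ft_force: [0.4, -0.9, 0.9]
gripper_width: 0.0851
```

```bash
python3 - <<'E'
from h import *
import pickle
f=grab_frame("wrist");cv2.imwrite("pics/w3.png",f["img"]);pickle.dump(f,open("w3.pkl","wb"))
E
```

Call:
arm_command --moves '[[85,[0,-35,0],[0,0,0]],[85,[0,-35,0],[0,0,0]],[85,[0,-35,0],[0,0,0]],[85,[0,-35,0],[0,0,0]],[85,[0,0,0],[0,0,0]],[85,[0,0,0],[0,0,0]]]'

```text
time_s: 4.0
ee_pos: [0.4512, 0.2493, 0.231]
tcp_rot: [3.141, -0.0, -0.001]
ft_force: [-0.3, 0.2, -1.2]
gripper_width: 0.0851
```

```bash
python3 - <<'E'
from h import *
import pickle
f=grab_frame("wrist");cv2.imwrite("pics/w4.png",f["img"]);pickle.dump(f,open("w4.pkl","wb"))
g=[cv2.imread(f"pics/w{i}.png") for i in (2,3,4)]
cv2.imwrite("pics/w234.png",np.vstack([cv2.resize(i[:310],None,fx=.9,fy=.62) for i in g]))
np.set_printoptions(precision=3,suppress=True)
s=state();print(s["time_s"],s["ee_pos"])
for i in (2,3,4):
  f=pickle.load(open(f"w{i}.pkl","rb"))
  for c in("red","gold","blue","grey"):
    for b in blobs(f,c,(0,0,640,310),30):
        p=b["hc"];print(i,c,p,b["a"],b["box"],"z0",onz(f,*p,0)[:2],"z16",onz(f,*p,.016)[:2],"z76",onz(f,*p,.076)[:2])
E
```

```text
4.05 [0.451 0.249 0.231]
2 red [22.975 66.512] 4604 [  0   0  59 122] z0 [0.57 0.2 ] z16 [0.568 0.189] z76 [0.56  0.146]
2 red [242.823 203.45 ] 1360 [220 179  48  49] z0 [0.446 0.011] z16 [0.449 0.008] z76 [ 0.462 -0.004]
2 red [523.405 200.56 ] 1281 [499 178  49  46] z0 [ 0.449 -0.264] z16 [ 0.452 -0.256] z76 [ 0.464 -0.223]
2 gold [517.127  45.688] 15891 [427   0 192 105] z0 [ 0.587 -0.238] z16 [ 0.584 -0.23 ] z76 [ 0.574 -0.202]
2 blue [223.757  55.148] 20387 [128   0 189 119] z0 [0.579 0.021] z16 [0.577 0.017] z76 [0.568 0.003]
2 grey [241.347 193.216] 43 [233 190  19   9] z0 [0.456 0.012] z16 [0.459 0.009] z76 [ 0.47  -0.003]
2 grey [ 86.485 233.75 ] 1038 [ 64 211  46  45] z0 [0.415 0.17 ] z16 [0.42 0.16] z76 [0.437 0.123]
2 grey [392.14  236.965] 281 [382 223  19  32] z0 [ 0.411 -0.137] z16 [ 0.416 -0.134] z76 [ 0.434 -0.122]
2 grey [365.236 246.93 ] 369 [356 229  21  35] z0 [ 0.401 -0.11 ] z16 [ 0.406 -0.108] z76 [ 0.426 -0.101]
2 grey [388.976 265.23 ] 330 [379 256  21  20] z0 [ 0.381 -0.136] z16 [ 0.387 -0.132] z76 [ 0.41  -0.121]
3 red [147.381  61.274] 23053 [ 41   0 207 
[... 1077 characters left out ...]
d [622.299 215.319] 697 [605 203  35  26] z0 [ 0.434 -0.05 ] z16 [ 0.438 -0.037] z76 [0.452 0.011]
4 gold [273.002 241.396] 773 [251 221  45  42] z0 [0.407 0.298] z16 [0.412 0.296] z76 [0.431 0.288]
4 blue [570.663  57.465] 15704 [491   0 149 119] z0 [0.578 0.028] z16 [0.575 0.038] z76 [0.567 0.073]
4 grey [573.72  208.216] 37 [570 200  11  15] z0 [ 0.441 -0.   ] z16 [0.445 0.011] z76 [0.458 0.051]
4 grey [417.557 234.728] 879 [395 214  45  42] z0 [0.414 0.152] z16 [0.419 0.156] z76 [0.437 0.172]
4 grey [266.931 237.172] 36 [261 233  15  12] z0 [0.412 0.304] z16 [0.417 0.301] z76 [0.435 0.293]
4 grey [264.31  264.386] 343 [254 255  22  20] z0 [0.383 0.307] z16 [0.389 0.305] z76 [0.411 0.296]
```

View pics/w234.png

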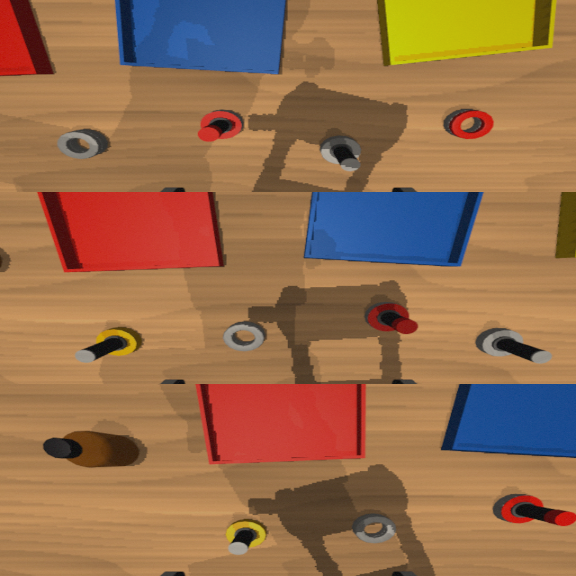

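Composite of w2, w3 and w4: both good plugs' grey tops, the good ring, the reject plug and the front edges of all trays are clear. The oil bottle stands left of the red tray. Next I triangulate heights and fit the tray rectangles.

```bash
python3 - <<'E'
from h import *
import pickle
np.set_printoptions(precision=4,suppress=True)
w={i:pickle.load(open(f"w{i}.pkl","rb")) for i in(2,3,4)}
t,s=grab_frame("top"),grab_frame("side")
def P(n,*a): p,e=tri(*a);print(n,p,"gap",round(e,4))
P("steel top",w[2],(388.98,265.23),w[3],(601,265.8))
P("gold top",w[3],(94.4,264.4),w[4],(264.3,264.4))
P("good ring",w[2],(86.5,233.75),w[4],(417.56,234.73))
P("rej ring w2/side",w[2],(523.4,200.56),s,(409.38,214.07))
# reject-plug cap: brightest-lit top ellipse; extreme of red hull along the handle
P("rej disc w2/w4",w[2],(242.8,203.4),w[4],(579.15,201.6))
P("rej cap side/top-ish",s,(326.656,254),w[4],(622.3,215.3))
for i in(2,):
    for b in blobs(w[i],"red",(210,170,280,240),30): print(b["hull"].reshape(-1,2).tolist())
for c,fr in(("red",w[4]),("blue",w[3]),("red",w[3])):
    b=max(blobs(fr,c,(0,0,640,310)),key=lambda b:b["a"]);h=b["hull"].reshape(-1,2)
    print(c,"lower L/R corners",h[np.argmax(h[:,1]-h[:,0])],h[np.argmax(h[:,1]+h[:,0])])
for c in("red","blue","gold"):
  for n,f,roi in(("top",t,(170,160,450,255)),("side",s,(120,140,435,390))):
    bb=[b for b in blobs(f,c,roi) if b["a"]>1000]
    if not bb: continue
    h=bb[0]["hull"].reshape(-1,2)
    W=np.float32([onz(f,*q,.026)[:2] for q in h]);r=cv2.minAreaRect(W*1000);print(c,n,np.array(r[0]),np.array(r[1]),r[2])
E
```

```text
steel top [ 0.4095 -0.1212  0.0748] gap 0.0
gold top [0.4109 0.2961 0.0749] gap 0.0001
good ring [0.4206 0.1575 0.0206] gap 0.0005
rej ring w2/side [ 0.453  -0.2528  0.0199] gap 0.0013
rej disc w2/w4 [0.4507 0.0079 0.0178] gap 0.002
rej cap side/top-ish [0.4525 0.0091 0.076 ] gap 0.0038
[[267, 208], [264, 214], [259, 219], [256, 221], [253, 222], [236, 227], [228, 227], [225, 226], [222, 223], [220, 219], [220, 212], [223, 195], [224, 192], [225, 190], [227, 187], [230, 184], [237, 180], [244, 179], [247, 179], [254, 181], [257, 183], [264, 190], [267, 196]]
red lower L/R corners [233 128] [404 118]
blue lower L/R corners [338 105] [511 118]
red lower L/R corners [ 71 128] [247 118]
red top [580.4047 253.4561] [121.7824 155.5815] 3.358400583267212
red side [574.3765 259.4394] [134.1623 154.2251] 3.270343542098999
blue top [589.4882  13.282 ] [143.8454 116.5448] 85.24125671386719
blue side [584.2513  22.573 ] [157.0112 135.9364] 84.81742095947266
gold top [ 606.5692 -227.664 ] [123.2045 153.8217] 8.518352508544922
```

Call:
arm_command --moves '[[85,[0,45,0],[0,0,0]],[85,[0,45,0],[0,0,0]],[85,[0,45,0],[0,0,0]],[85,[0,45,0],[0,0,0]],[85,[0,45,0],[0,0,0]],[85,[0,45,0],[0,0,0]],[85,[0,45,0],[0,0,0]],[85,[0,45,0],[0,0,0]]]'

```text
time_s: 4.95
ee_pos: [0.45, -0.1125, 0.2316]
tcp_rot: [3.141, -0.002, 0.001]
ft_force: [0.3, -0.2, 0.1]
gripper_width: 0.0849
```

Call:
arm_command --moves '[[85,[0,45,0],[0,0,0]],[85,[1,49,0],[0,0,0]],[85,[1,49,0],[0,0,0]],[85,[0,0,40],[0,0,0]],[85,[0,0,40],[0,0,0]],[85,[0,0,31],[0,0,0]],[85,[0,0,0],[0,0,0]],[85,[0,0,0],[0,0,0]]]'

```text
time_s: 5.75
ee_pos: [0.4527, -0.2534, 0.121]
tcp_rot: [3.141, -0.001, -0.0]
ft_force: [1.3, 0.1, 0.2]
gripper_width: 0.0847
```

```bash
python3 - <<'E'
from h import *
import pickle
np.set_printoptions(precision=4,suppress=True)
w={i:pickle.load(open(f"w{i}.pkl","rb")) for i in(2,3,4)}
print("red tray rim corners",tri(w[3],(247,118),w[4],(404,118)),tri(w[3],(71,128),w[4],(233,128)))
print(state()["ee_pos"])
f=grab_frame("wrist");cv2.imwrite("pics/w5.png",f["img"])
for b in blobs(f,"red",amin=100):
    h=b["hc"];print(h,b["box"],onz(f,*h,.022))
E
```

```text
red tray rim corners (array([0.5265, 0.1754, 0.0135]), np.float64(5.806568395791653e-06)) (array([0.5182, 0.3251, 0.0268]), np.float64(8.063627285635083e-05))
[ 0.4527 -0.2534  0.121 ]
[322.9703 236.0326] [291 205  65  63] [ 0.4537 -0.2542  0.022 ]
```

View pics/w5.png

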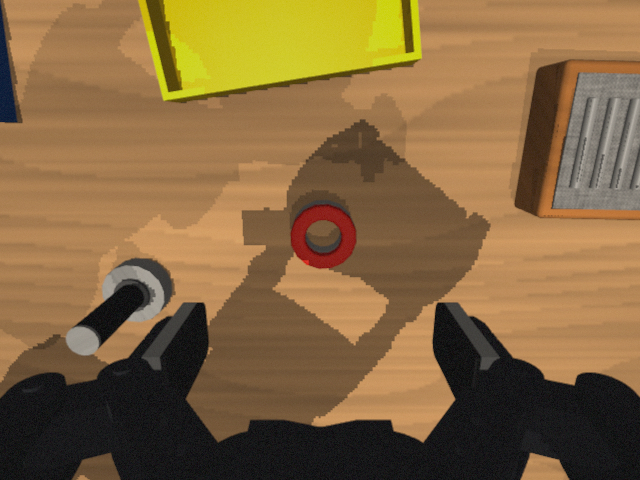

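The wrist view shows the reject ring centred between the fingers at (323,236), about 1 mm off. I'll descend and grip.

Call:
arm_command --moves '[[85,[1,1,35],[0,0,0]],[85,[0,0,35],[0,0,0]],[85,[0,0,30],[0,0,0]],[85,[0,0,15],[0,0,0]],[85,[0,0,4],[0,0,0]],[60,[0,0,0],[0,0,0]],[50,[0,0,0],[0,0,0]],[35,[0,0,0],[0,0,0]]]'

```text
time_s: 6.6
ee_pos: [0.4549, -0.2544, 0.0029]
tcp_rot: [3.139, 0.001, 0.004]
ft_force: [-0.3, 4.3, 25.4]
gripper_width: 0.0434
```

Call:
arm_command --moves '[[30,[0,0,0],[0,0,0]],[30,[0,0,0],[0,0,0]],[30,[0,0,0],[0,0,0]],[30,[0,0,0],[0,0,0]]]'

```text
time_s: 7.0
ee_pos: [0.4549, -0.2544, 0.0034]
tcp_rot: [3.139, 0.001, 0.004]
ft_force: [-1.4, 1.0, 9.0]
gripper_width: 0.0418
```

Call:
arm_command --moves '[[30,[0,0,-10],[0,0,0]],[30,[0,0,-30],[0,0,0]],[30,[0,0,-40],[0,0,0]],[30,[0,0,-40],[0,0,0]],[30,[0,0,0],[0,0,0]]]'

```text
time_s: 7.5
ee_pos: [0.4567, -0.2555, 0.1274]
tcp_rot: [3.135, 0.001, 0.014]
ft_force: [-0.1, -0.1, -1.6]
gripper_width: 0.0423
```

```bash
python3 - <<'E'
from h import *
s=state();print(s["ee_pos"],s["gripper_width"],s["ft_force"])
f=grab_frame("wrist");g=grab_frame("side");cv2.imwrite("pics/w6.png",np.hstack([cv2.resize(f["img"],(400,300)),cv2.resize(g["img"][60:300,300:620],(400,300))]))
E
```

```text
[ 0.45666636 -0.25550511  0.12741288] 0.04228540156288756 [-0.13010122 -0.13573754 -1.57362225]
```

View pics/w6.png

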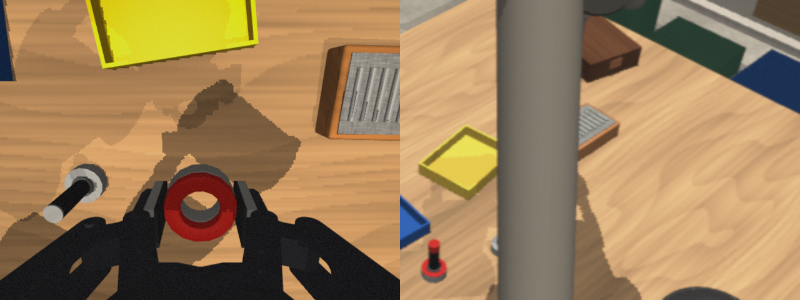

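The ring is held flat at wrist-view (200,205). I'll carry it to the red tray at tray (-20,-15) mm, which is world (0.562, 0.237).

Call:
arm_command --moves '[[30,[5,-25,0],[0,0,0]],[30,[9,-41,0],[0,0,0]],[30,[9,-41,0],[0,0,0]],[30,[9,-41,0],[0,0,0]],[30,[9,-41,0],[0,0,0]],[30,[9,-41,0],[0,0,0]],[30,[9,-41,0],[0,0,0]],[30,[9,-41,0],[0,0,0]]]'

```text
time_s: 8.4
ee_pos: [0.5207, 0.0602, 0.1196]
tcp_rot: [3.142, 0.0, -0.006]
ft_force: [-0.5, 0.0, -1.6]
gripper_width: 0.042
```

Call:
arm_command --moves '[[30,[9,-41,0],[0,0,0]],[30,[9,-41,0],[0,0,0]],[30,[9,-41,0],[0,0,0]],[30,[9,-41,0],[0,0,0]],[30,[1,-16,0],[0,0,0]],[30,[0,0,0],[0,0,0]],[30,[0,0,0],[0,0,0]]]'

```text
time_s: 9.1
ee_pos: [0.5577, 0.2376, 0.1199]
tcp_rot: [3.14, 0.001, -0.005]
ft_force: [-0.4, 0.8, -1.1]
gripper_width: 0.0418
```

Call:
arm_command --moves '[[30,[0,0,30],[0,0,0]],[30,[0,0,30],[0,0,0]],[30,[0,0,15],[0,0,0]],[30,[0,0,0],[0,0,0]],[30,[0,0,0],[0,0,0]]]'

```text
time_s: 9.6
ee_pos: [0.559, 0.2371, 0.0466]
tcp_rot: [3.141, -0.002, -0.0]
ft_force: [1.2, -0.0, -1.5]
gripper_width: 0.0422
```

```bash
python3 - <<'E'
from h import *
np.set_printoptions(precision=4,suppress=True)
s=state();print(s["ee_pos"],s["tcp_rot"],s["gripper_width"],s["ft_force"])
f=grab_frame("wrist");g=grab_frame("side");cv2.imwrite("pics/w7.png",np.hstack([cv2.resize(f["img"],(400,300)),cv2.resize(g["img"][220:400,80:320],(400,300))]))
E
```

```text
[0.559  0.2371 0.0466] [ 3.1412 -0.0019 -0.0004] 0.042154424372105086 [ 1.1831 -0.0069 -1.5077]
```

View pics/w7.png

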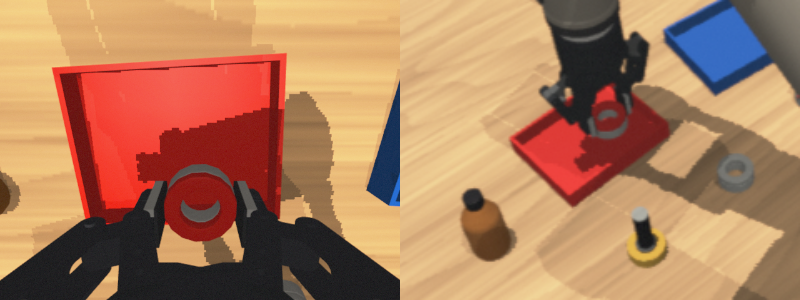

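The ring is inside the right half of the red tray and both fingers are clear of the walls. I'll lower slowly to contact.

Call:
arm_command --moves '[[30,[1,-2,18],[0,0,0]],[30,[0,0,12],[0,0,0]],[30,[0,0,4],[0,0,0]],[30,[0,0,0],[0,0,0]],[30,[0,0,0],[0,0,0]]]'

```text
time_s: 10.2
ee_pos: [0.5601, 0.2405, 0.0128]
tcp_rot: [-3.142, -0.001, -0.001]
ft_force: [-0.0, -0.6, -1.7]
gripper_width: 0.042
```

Call:
arm_command --moves '[[30,[0,0,2],[0,0,0]],[30,[0,0,0],[0,0,0]]]'

```text
time_s: 10.4
ee_pos: [0.5599, 0.2405, 0.0105]
tcp_rot: [-3.142, -0.001, -0.001]
ft_force: [0.0, -0.0, -1.8]
gripper_width: 0.0421
```

Call:
arm_command --moves '[[30,[0,0,1.5],[0,0,0]],[30,[0,0,0],[0,0,0]]]'

```text
time_s: 10.6
ee_pos: [0.5597, 0.2404, 0.0087]
tcp_rot: [3.141, 0.001, -0.0]
ft_force: [0.3, 0.4, -1.1]
gripper_width: 0.042
```

Call:
arm_command --moves '[[30,[0,0,1],[0,0,0]],[30,[0,0,0],[0,0,0]]]'

```text
time_s: 10.8
ee_pos: [0.5597, 0.2404, 0.0076]
tcp_rot: [3.141, 0.001, -0.0]
ft_force: [-0.9, 0.1, -1.4]
gripper_width: 0.042
```

Call:
arm_command --moves '[[30,[0,0,1],[0,0,0]],[30,[0,0,0],[0,0,0]]]'

```text
time_s: 11.0
ee_pos: [0.5598, 0.2405, 0.0075]
tcp_rot: [3.141, 0.001, 0.0]
ft_force: [-1.7, -0.6, 4.3]
gripper_width: 0.0417
```

Call:
arm_command --moves '[[30,[0,0,0.7],[0,0,0]],[30,[0,0,0],[0,0,0]]]'

```text
time_s: 11.2
ee_pos: [0.5598, 0.2405, 0.0074]
tcp_rot: [3.142, 0.001, 0.001]
ft_force: [-3.7, -1.3, 9.5]
gripper_width: 0.0418
```

Call:
arm_command --moves '[[46,[0,0,0],[0,0,0]],[52,[0,0,0],[0,0,0]],[56,[0,0,0],[0,0,0]],[56,[0,0,0],[0,0,0]],[56,[0,0,-10],[0,0,0]],[56,[0,0,-30],[0,0,0]],[56,[0,0,-45],[0,0,0]],[56,[0,0,-45],[0,0,0]]]'

```text
time_s: 12.0
ee_pos: [0.5594, 0.2403, 0.1377]
tcp_rot: [3.141, 0.001, -0.001]
ft_force: [0.2, 0.3, 0.0]
gripper_width: 0.0559
```

Call:
arm_command --moves '[[60,[0,0,-45],[0,0,0]],[60,[-18,39,-10],[0,0,0]],[60,[-18,39,0],[0,0,0]],[60,[-18,39,0],[0,0,0]],[60,[-18,39,0],[0,0,0]],[60,[-18,39,0],[0,0,0]],[60,[-18,38,0],[0,0,0]],[60,[0,0,0],[0,0,0]]]'

```text
time_s: 12.8
ee_pos: [0.4501, 0.0041, 0.1919]
tcp_rot: [3.14, -0.006, -0.0]
ft_force: [0.7, -0.0, 0.7]
gripper_width: 0.0601
```

```bash
python3 - <<'E'
from h import *
np.set_printoptions(precision=4,suppress=True)
s=state();print(s["ee_pos"],s["tcp_rot"],s["gripper_width"],s["ft_force"])
f=grab_frame("wrist");cv2.imwrite("pics/w8.png",f["img"])
for b in blobs(f,"red",amin=100):
    h=b["hc"];print(h,b["a"],b["box"],onz(f,*h,.016),onz(f,*h,.076))
t=grab_frame("top");cv2.imwrite("pics/t2.png",t["img"])
E
```

```text
[0.4501 0.0041 0.1919] [ 3.1403 -0.0062 -0.0002] 0.06005727815394671 [ 0.6705 -0.0018  0.6783]
[49.414  63.3949] 11158 [  0   0 112 126] [0.5654 0.2091 0.016 ] [0.5574 0.1706 0.076 ]
[318.8314 212.1027] 1658 [294 186  51  57] [0.4494 0.006  0.016 ] [0.4632 0.0058 0.076 ]
```

View pics/w8.png

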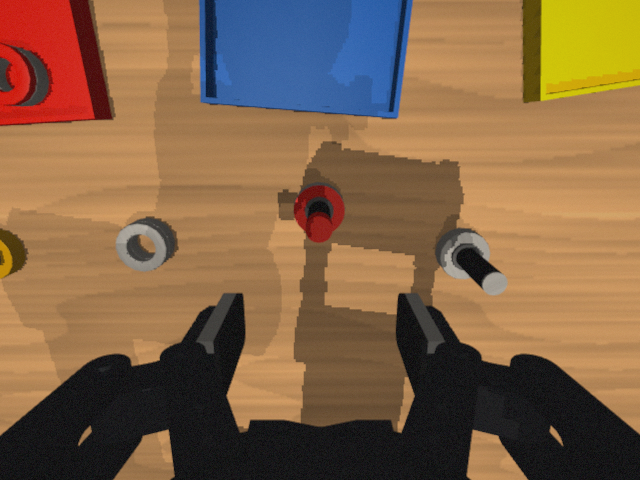

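The reject plug is centred at (319,212), within 2 mm of the tool axis. The rejected ring lies flat in the red tray at (15,75). I'll descend on the handle.

Call:
arm_command --moves '[[60,[0,-2,40],[0,0,0]],[60,[0,0,40],[0,0,0]],[60,[0,0,40],[0,0,0]],[60,[0,0,25],[0,0,0]],[60,[0,0,11],[0,0,0]],[40,[0,0,0],[0,0,0]],[25,[0,0,0],[0,0,0]],[5,[0,0,0],[0,0,0]]]'

```text
time_s: 13.7
ee_pos: [0.4533, 0.0092, 0.0365]
tcp_rot: [3.141, 0.002, 0.005]
ft_force: [0.6, 6.7, -4.3]
gripper_width: 0.017
```

Call:
arm_command --moves '[[5,[0,0,0],[0,0,0]],[5,[0,0,0],[0,0,0]],[5,[0,0,0],[0,0,0]],[5,[0,0,0],[0,0,0]]]'

```text
time_s: 14.1
ee_pos: [0.4524, 0.0094, 0.0359]
tcp_rot: [3.141, 0.0, 0.002]
ft_force: [-1.7, 1.9, 7.1]
gripper_width: 0.0168
```

Call:
arm_command --moves '[[5,[0,0,-10],[0,0,0]],[5,[0,0,-30],[0,0,0]],[5,[0,0,-40],[0,0,0]],[5,[0,0,-40],[0,0,0]],[5,[0,0,0],[0,0,0]],[5,[0,0,0],[0,0,0]]]'

```text
time_s: 14.7
ee_pos: [0.4518, 0.0094, 0.1557]
tcp_rot: [3.141, 0.001, 0.002]
ft_force: [-1.0, 0.1, -3.6]
gripper_width: 0.0164
```

```bash
python3 - <<'E'
from h import *
np.set_printoptions(precision=4,suppress=True)
s=state();print(s["ee_pos"],s["tcp_rot"],s["gripper_width"],s["ft_force"])
f=grab_frame("wrist");g=grab_frame("side");cv2.imwrite("pics/w9.png",np.hstack([cv2.resize(f["img"],(400,300)),cv2.resize(g["img"][120:360,120:440],(400,300))]))
E
```

```text
[0.4518 0.0094 0.1557] [3.1413 0.0006 0.0024] 0.016448924017091315 [-0.9672  0.1314 -3.5583]
```

View pics/w9.png

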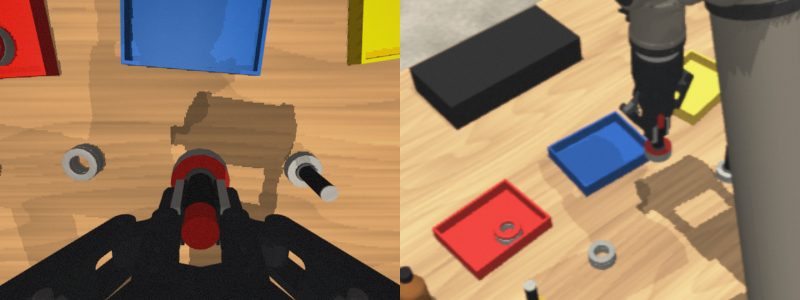

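The reject plug is held upright; the side view shows the ring resting flat in the red tray. I'll carry it to (0.599, 0.285).

Call:
arm_command --moves '[[5,[9,-17,0],[0,0,0]],[5,[18,-34,0],[0,0,0]],[5,[18,-34,0],[0,0,0]],[5,[18,-34,0],[0,0,0]],[5,[18,-34,0],[0,0,0]],[5,[18,-34,0],[0,0,0]],[5,[18,-34,0],[0,0,0]],[5,[18,-34,0],[0,0,0]]]'

```text
time_s: 15.6
ee_pos: [0.5862, 0.2656, 0.1524]
tcp_rot: [3.14, 0.001, -0.007]
ft_force: [0.0, -0.6, -2.8]
gripper_width: 0.0166
```

Call:
arm_command --moves '[[5,[12,-21,0],[0,0,0]],[5,[0,0,0],[0,0,0]],[5,[0,0,30],[0,0,0]],[5,[0,0,30],[0,0,0]],[5,[0,0,20],[0,0,0]],[5,[0,0,0],[0,0,0]],[5,[0,0,0],[0,0,0]]]'

```text
time_s: 16.3
ee_pos: [0.5982, 0.2848, 0.0743]
tcp_rot: [3.141, -0.0, -0.003]
ft_force: [0.4, 0.7, -2.6]
gripper_width: 0.0167
```

```bash
python3 - <<'E'
from h import *
np.set_printoptions(precision=4,suppress=True)
s=state();print(s["ee_pos"],s["tcp_rot"],s["gripper_width"],s["ft_force"])
f=grab_frame("wrist");g=grab_frame("side");cv2.imwrite("pics/w10.png",np.hstack([cv2.resize(f["img"],(400,300)),cv2.resize(g["img"][190:400,80:360],(400,300))]))
E
```

```text
[0.5982 0.2848 0.0743] [ 3.1406 -0.     -0.0034] 0.016666580300257406 [ 0.4086  0.7205 -2.6138]
```

View pics/w10.png

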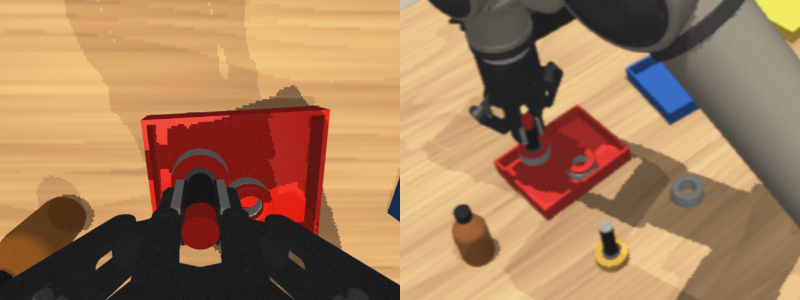

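The plug is over the left part of the tray, clear of the ring and walls. Lowering to contact.

Call:
arm_command --moves '[[5,[0,0,16],[0,0,0]],[5,[0,0,10],[0,0,0]],[5,[0,0,4],[0,0,0]],[5,[0,0,2],[0,0,0]],[5,[0,0,0],[0,0,0]],[5,[0,0,0],[0,0,0]]]'

```text
time_s: 17.0
ee_pos: [0.5991, 0.2856, 0.0436]
tcp_rot: [-3.141, -0.001, -0.001]
ft_force: [0.7, 0.9, -3.5]
gripper_width: 0.016
```

Call:
arm_command --moves '[[5,[0,0,1.2],[0,0,0]],[5,[0,0,0],[0,0,0]]]'

```text
time_s: 17.2
ee_pos: [0.5988, 0.2855, 0.042]
tcp_rot: [3.142, 0.001, 0.0]
ft_force: [0.4, 0.5, -3.5]
gripper_width: 0.0167
```

Call:
arm_command --moves '[[5,[0,0,0.8],[0,0,0]],[5,[0,0,0],[0,0,0]]]'

```text
time_s: 17.4
ee_pos: [0.5987, 0.2854, 0.041]
tcp_rot: [3.141, 0.001, -0.0]
ft_force: [-0.3, 0.2, -3.6]
gripper_width: 0.0167
```

Call:
arm_command --moves '[[5,[0,0,1],[0,0,0]],[5,[0,0,0],[0,0,0]]]'

```text
time_s: 17.6
ee_pos: [0.5988, 0.2855, 0.0401]
tcp_rot: [3.142, 0.001, 0.0]
ft_force: [0.2, 0.5, -3.0]
gripper_width: 0.0167
```

Call:
arm_command --moves '[[5,[0,0,0.7],[0,0,0]],[5,[0,0,0],[0,0,0]]]'

```text
time_s: 17.8
ee_pos: [0.5988, 0.2856, 0.04]
tcp_rot: [-3.142, -0.001, -0.001]
ft_force: [-2.1, -0.4, 2.9]
gripper_width: 0.0167
```

Call:
arm_command --moves '[[20,[0,0,0],[0,0,0]],[30,[0,0,0],[0,0,0]],[42,[0,0,0],[0,0,0]],[46,[0,0,0],[0,0,0]],[46,[0,0,-10],[0,0,0]],[46,[0,0,-40],[0,0,0]],[46,[0,0,-50],[0,0,0]],[46,[0,0,-45],[0,0,0]]]'

```text
time_s: 18.6
ee_pos: [0.5988, 0.2855, 0.1872]
tcp_rot: [-3.141, -0.001, -0.002]
ft_force: [0.5, 0.3, 0.8]
gripper_width: 0.0457
```

Call:
arm_command --moves '[[60,[-20,0,-5],[0,0,0]],[60,[-40,-2,0],[0,0,0]],[60,[-40,-2,0],[0,0,0]],[60,[-40,-3,0],[0,0,0]],[60,[-30,-2,0],[0,0,0]],[60,[-18,-1,0],[0,0,0]],[60,[0,0,0],[0,0,0]],[60,[0,0,0],[0,0,0]]]'

```text
time_s: 19.4
ee_pos: [0.4114, 0.2957, 0.1903]
tcp_rot: [-3.141, -0.001, -0.003]
ft_force: [0.4, -0.7, 0.9]
gripper_width: 0.06
```

```bash
python3 - <<'E'
from h import *
np.set_printoptions(precision=4,suppress=True)
s=state();print(s["ee_pos"],s["tcp_rot"],s["gripper_width"],s["ft_force"])
f=grab_frame("wrist");g=grab_frame("side");cv2.imwrite("pics/w11.png",np.hstack([cv2.resize(f["img"],(400,300)),cv2.resize(g["img"][190:400,80:360],(400,300))]))
for c in("gold","grey"):
  for b in blobs(f,c,(0,0,640,400),amin=100):
    h=b["hc"];print(c,h,b["a"],b["box"],onz(f,*h,.016),onz(f,*h,.076))
E
```

```text
[0.4114 0.2957 0.1903] [-3.1409 -0.0015 -0.0031] 0.06002890140934381 [ 0.434  -0.6532  0.9448]
grey [489.6478 201.944 ] 1351 [464 177  52  52] [0.4201 0.1558 0.016 ] [0.4321 0.1826 0.076 ]
```

View pics/w11.png

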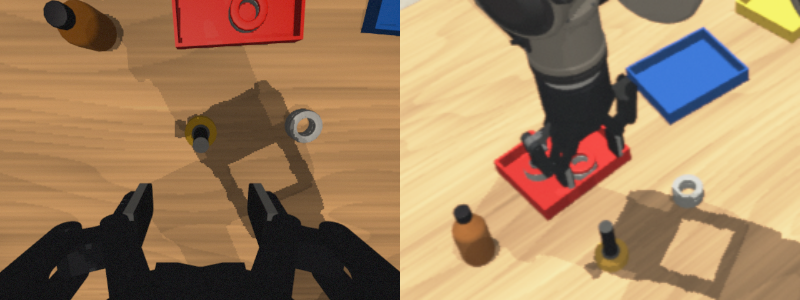

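The gold plug is centred in the wrist view and the ring is flat in the red tray. I check the reject plug in the top view before disturbing any good gauge.

```bash
python3 - <<'E'
from h import *
g=grab_frame("top")["img"][180:300,170:270];cv2.imwrite("pics/t3.png",cv2.resize(g,None,fx=5,fy=5))
E
```

```text
(no output)
```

View pics/t3.png

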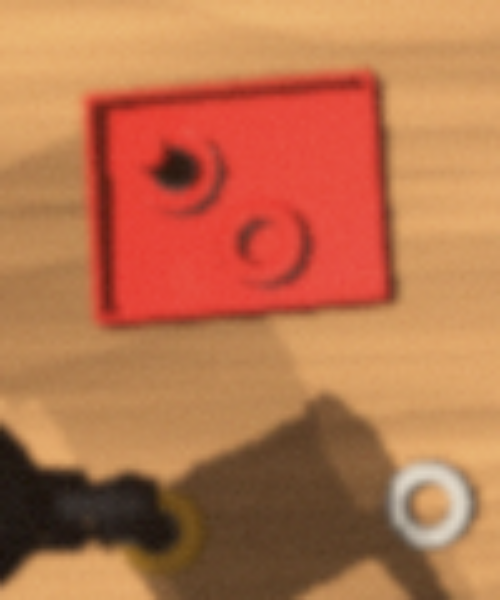

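Red tray: the plug stands upright (dark handle at (178,168)), the ring is flat at (270,245), separate and inside. Step 1 is met. Next is the gold plug.

Call:
arm_command --moves '[[60,[0,0,40],[0,0,0]],[60,[0,0,40],[0,0,0]],[60,[0,0,40],[0,0,0]],[60,[0,0,24],[0,0,0]],[60,[0,0,10],[0,0,0]],[40,[0,0,0],[0,0,0]],[25,[0,0,0],[0,0,0]],[5,[0,0,0],[0,0,0]]]'

```text
time_s: 20.35
ee_pos: [0.4119, 0.2959, 0.0368]
tcp_rot: [-3.14, -0.0, -0.004]
ft_force: [-0.3, -0.7, -3.2]
gripper_width: 0.0169
```

Call:
arm_command --moves '[[5,[0,0,0],[0,0,0]],[5,[0,0,0],[0,0,0]],[5,[0,0,0],[0,0,0]],[5,[0,0,0],[0,0,0]]]'

```text
time_s: 20.75
ee_pos: [0.4119, 0.2959, 0.0368]
tcp_rot: [-3.14, -0.001, -0.005]
ft_force: [1.4, -1.3, 6.3]
gripper_width: 0.0164
```

Call:
arm_command --moves '[[5,[0,0,-10],[0,0,0]],[5,[0,0,-30],[0,0,0]],[5,[0,0,-40],[0,0,0]],[5,[0,0,-40],[0,0,0]],[5,[0,0,0],[0,0,0]],[5,[0,0,0],[0,0,0]]]'

```text
time_s: 21.35
ee_pos: [0.4105, 0.2954, 0.1561]
tcp_rot: [-3.141, -0.001, -0.002]
ft_force: [0.8, -1.1, -3.8]
gripper_width: 0.0165
```

Call:
arm_command --moves '[[5,[11,16,0],[0,0,0]],[5,[22,32,0],[0,0,0]],[5,[22,32,0],[0,0,0]],[5,[22,32,0],[0,0,0]],[5,[22,32,0],[0,0,0]],[5,[22,32,0],[0,0,0]],[5,[22,32,0],[0,0,0]],[5,[22,32,0],[0,0,0]]]'

```text
time_s: 22.15
ee_pos: [0.5751, 0.0541, 0.153]
tcp_rot: [-3.141, -0.0, 0.008]
ft_force: [-0.1, 0.2, -3.0]
gripper_width: 0.0169
```

Call:
arm_command --moves '[[5,[15,13,0],[0,0,0]],[5,[0,0,0],[0,0,0]],[5,[0,0,30],[0,0,0]],[5,[0,0,30],[0,0,0]],[5,[0,0,20],[0,0,0]],[5,[0,0,0],[0,0,0]],[5,[0,0,0],[0,0,0]]]'

```text
time_s: 22.85
ee_pos: [0.5899, 0.0431, 0.0748]
tcp_rot: [-3.141, -0.002, 0.004]
ft_force: [0.4, -0.5, -2.3]
gripper_width: 0.0161
```

```bash
python3 - <<'E'
from h import *
np.set_printoptions(precision=4,suppress=True)
s=state();print(s["ee_pos"],s["tcp_rot"],s["gripper_width"],s["ft_force"])
f=grab_frame("wrist");g=grab_frame("side");cv2.imwrite("pics/w12.png",np.hstack([cv2.resize(f["img"],(400,300)),cv2.resize(g["img"][150:360,160:440],(400,300))]))
E
```

```text
[0.5899 0.0431 0.0748] [-3.1414 -0.0017  0.0038] 0.016114388335306915 [ 0.3796 -0.4823 -2.2593]
```

View pics/w12.png

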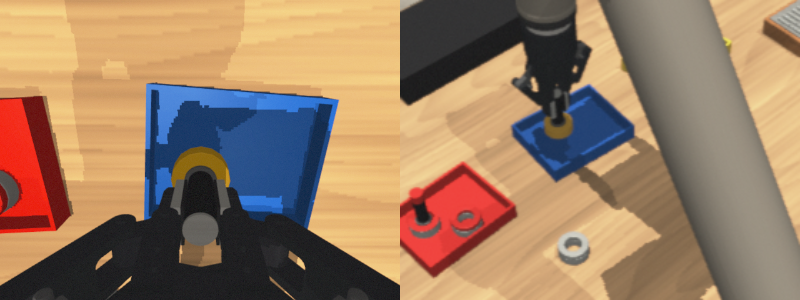

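The gold plug is over the left half of the blue tray, about 15 px from the wall. The side view confirms both rejects stand properly. Lowering.

Call:
arm_command --moves '[[5,[0,2,16],[0,0,0]],[5,[0,0,10],[0,0,0]],[5,[0,0,4],[0,0,0]],[5,[0,0,2],[0,0,0]],[5,[0,0,0],[0,0,0]],[5,[0,0,0],[0,0,0]]]'

```text
time_s: 23.55
ee_pos: [0.5912, 0.0405, 0.0439]
tcp_rot: [3.141, 0.001, 0.001]
ft_force: [-0.6, -0.3, -3.1]
gripper_width: 0.0167
```

Call:
arm_command --moves '[[5,[0,0,1],[0,0,0]],[5,[0,0,0],[0,0,0]]]'

```text
time_s: 23.75
ee_pos: [0.5909, 0.0405, 0.0426]
tcp_rot: [3.142, 0.001, 0.001]
ft_force: [0.4, -0.6, -2.3]
gripper_width: 0.0167
```

Call:
arm_command --moves '[[5,[0,0,0.8],[0,0,0]],[5,[0,0,0],[0,0,0]]]'

```text
time_s: 23.95
ee_pos: [0.5908, 0.0405, 0.0416]
tcp_rot: [3.142, 0.001, -0.0]
ft_force: [-0.5, -0.9, -2.3]
gripper_width: 0.0165
```

Call:
arm_command --moves '[[5,[0,0,0.8],[0,0,0]],[5,[0,0,0],[0,0,0]]]'

```text
time_s: 24.15
ee_pos: [0.5909, 0.0405, 0.0409]
tcp_rot: [3.142, 0.001, 0.0]
ft_force: [-1.3, -0.0, -1.6]
gripper_width: 0.0168
```

Call:
arm_command --moves '[[5,[0,0,0.7],[0,0,0]],[5,[0,0,0],[0,0,0]]]'

```text
time_s: 24.35
ee_pos: [0.591, 0.0404, 0.0408]
tcp_rot: [3.141, 0.001, 0.001]
ft_force: [-1.7, -0.7, 5.8]
gripper_width: 0.0165
```

Call:
arm_command --moves '[[20,[0,0,0],[0,0,0]],[30,[0,0,0],[0,0,0]],[42,[0,0,0],[0,0,0]],[46,[0,0,0],[0,0,0]],[46,[0,0,-10],[0,0,0]],[46,[0,0,-40],[0,0,0]],[46,[0,0,-50],[0,0,0]],[46,[0,0,-45],[0,0,0]]]'

```text
time_s: 25.15
ee_pos: [0.5908, 0.0405, 0.1878]
tcp_rot: [3.141, 0.001, 0.001]
ft_force: [1.2, 0.0, 0.9]
gripper_width: 0.046
```

Call:
arm_command --moves '[[60,[-16,14,-5],[0,0,0]],[60,[-31,28,0],[0,0,0]],[60,[-31,28,0],[0,0,0]],[60,[-31,28,0],[0,0,0]],[60,[-31,28,0],[0,0,0]],[60,[-25,21,0],[0,0,0]],[60,[-16,14,0],[0,0,0]],[60,[0,0,0],[0,0,0]]]'

```text
time_s: 25.95
ee_pos: [0.4085, -0.1218, 0.1909]
tcp_rot: [3.141, -0.004, 0.001]
ft_force: [-0.5, 1.1, -0.1]
gripper_width: 0.0601
```

```bash
python3 - <<'E'
from h import *
np.set_printoptions(precision=4,suppress=True)
s=state();print(s["ee_pos"],s["tcp_rot"],s["gripper_width"],s["ft_force"])
f=grab_frame("wrist");cv2.imwrite("pics/w13.png",f["img"])
for c in("grey",):
  for b in blobs(f,c,(230,130,410,300),amin=60):
    h=b["hc"];print(c,h,b["a"],b["box"],onz(f,*h,.016),onz(f,*h,.076))
E
```

```text
[ 0.4085 -0.1218  0.1909] [ 3.1408 -0.0038  0.0008] 0.0601229861483759 [-0.5395  1.1011 -0.0826]
grey [320.669  212.1137] 1313 [296 186  50  56] [ 0.4081 -0.1214  0.016 ] [ 0.4219 -0.1212  0.076 ]
```

Call:
arm_command --moves '[[60,[1,0,40],[0,0,0]],[60,[0,0,40],[0,0,0]],[60,[0,0,40],[0,0,0]],[60,[0,0,24],[0,0,0]],[60,[0,0,10],[0,0,0]],[40,[0,0,0],[0,0,0]],[25,[0,0,0],[0,0,0]],[5,[0,0,0],[0,0,0]]]'

```text
time_s: 26.8
ee_pos: [0.4121, -0.121, 0.0374]
tcp_rot: [3.14, 0.001, 0.004]
ft_force: [1.3, 1.9, -1.7]
gripper_width: 0.0172
```

Call:
arm_command --moves '[[5,[0,0,0],[0,0,0]],[5,[0,0,0],[0,0,0]],[5,[0,0,0],[0,0,0]],[5,[0,0,0],[0,0,0]]]'

```text
time_s: 27.2
ee_pos: [0.412, -0.1211, 0.0372]
tcp_rot: [3.14, 0.0, 0.004]
ft_force: [1.1, 0.6, 7.4]
gripper_width: 0.0169
```

Call:
arm_command --moves '[[5,[0,0,-10],[0,0,0]],[5,[0,0,-30],[0,0,0]],[5,[0,0,-40],[0,0,0]],[5,[0,0,-40],[0,0,0]],[5,[0,0,0],[0,0,0]],[5,[0,0,0],[0,0,0]]]'

```text
time_s: 27.8
ee_pos: [0.4107, -0.1205, 0.1568]
tcp_rot: [3.141, 0.001, 0.002]
ft_force: [-0.8, -0.2, -4.1]
gripper_width: 0.0166
```

Call:
arm_command --moves '[[5,[10,-6,0],[0,0,0]],[5,[24,-14,0],[0,0,0]],[5,[24,-14,0],[0,0,0]],[5,[24,-14,0],[0,0,0]],[5,[24,-14,0],[0,0,0]],[5,[24,-14,0],[0,0,0]],[5,[24,-14,0],[0,0,0]],[5,[14,-8,0],[0,0,0]]]'

```text
time_s: 28.6
ee_pos: [0.5798, -0.0205, 0.1535]
tcp_rot: [-3.141, -0.002, 0.005]
ft_force: [-0.3, -0.5, -3.2]
gripper_width: 0.0167
```

Call:
arm_command --moves '[[5,[8,-4,0],[0,0,0]],[5,[0,0,0],[0,0,0]],[5,[0,0,30],[0,0,0]],[5,[0,0,30],[0,0,0]],[5,[0,0,18],[0,0,0]],[5,[0,0,0],[0,0,0]],[5,[0,0,0],[0,0,0]]]'

```text
time_s: 29.3
ee_pos: [0.5865, -0.0189, 0.0782]
tcp_rot: [3.142, -0.0, -0.001]
ft_force: [-0.2, 0.3, -1.5]
gripper_width: 0.0163
```

```bash
python3 - <<'E'
from h import *
np.set_printoptions(precision=4,suppress=True)
s=state();print(s["ee_pos"],s["tcp_rot"],s["gripper_width"],s["ft_force"])
f=grab_frame("wrist");g=grab_frame("side");cv2.imwrite("pics/w14.png",np.hstack([cv2.resize(f["img"],(400,300)),cv2.resize(g["img"][150:360,160:440],(400,300))]))
E
```

```text
[ 0.5865 -0.0189  0.0782] [ 3.1415 -0.0003 -0.0014] 0.016322125236822818 [-0.2374  0.2707 -1.5397]
```

View pics/w14.png

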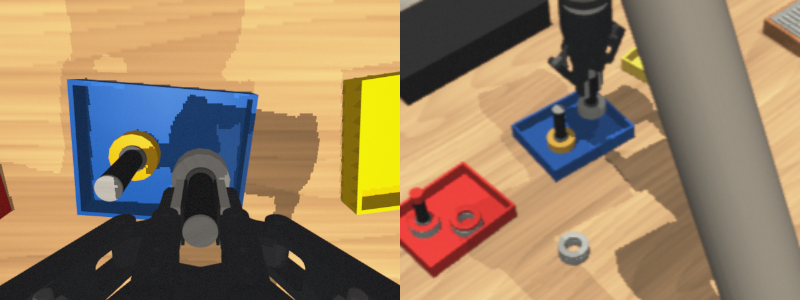

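Gold stands in the blue tray with its disc at (134,157). The steel plug is poised beside it with a clear gap. Lowering.

Call:
arm_command --moves '[[5,[0,-1,18],[0,0,0]],[5,[0,0,11],[0,0,0]],[5,[0,0,4],[0,0,0]],[5,[0,0,2],[0,0,0]],[5,[0,0,0],[0,0,0]],[5,[0,0,0],[0,0,0]]]'

```text
time_s: 30.0
ee_pos: [0.5873, -0.0176, 0.0436]
tcp_rot: [3.141, 0.001, 0.002]
ft_force: [0.3, 0.6, -2.9]
gripper_width: 0.0166
```

Call:
arm_command --moves '[[5,[0,0,1],[0,0,0]],[5,[0,0,0],[0,0,0]]]'

```text
time_s: 30.2
ee_pos: [0.587, -0.0175, 0.0423]
tcp_rot: [3.141, 0.001, 0.001]
ft_force: [-0.4, -1.1, -3.5]
gripper_width: 0.0167
```

Call:
arm_command --moves '[[5,[0,0,0.7],[0,0,0]],[5,[0,0,0],[0,0,0]]]'

```text
time_s: 30.4
ee_pos: [0.5869, -0.0175, 0.0414]
tcp_rot: [3.141, 0.001, 0.0]
ft_force: [-1.2, -0.4, -2.5]
gripper_width: 0.0164
```

Call:
arm_command --moves '[[5,[0,0,0.8],[0,0,0]],[5,[0,0,0],[0,0,0]]]'

```text
time_s: 30.6
ee_pos: [0.587, -0.0176, 0.0413]
tcp_rot: [3.141, 0.001, 0.001]
ft_force: [-2.2, 0.5, 3.9]
gripper_width: 0.0165
```

Call:
arm_command --moves '[[5,[0,0,0.5],[0,0,0]],[5,[0,0,0],[0,0,0]]]'

```text
time_s: 30.8
ee_pos: [0.587, -0.0176, 0.0413]
tcp_rot: [3.141, 0.001, 0.001]
ft_force: [-3.0, -0.4, 7.2]
gripper_width: 0.0164
```

Call:
arm_command --moves '[[20,[0,0,0],[0,0,0]],[30,[0,0,0],[0,0,0]],[40,[0,0,0],[0,0,0]],[42,[0,0,0],[0,0,0]],[42,[0,0,-10],[0,0,0]],[42,[0,0,-40],[0,0,0]],[42,[0,0,-50],[0,0,0]],[42,[0,0,-45],[0,0,0]]]'

```text
time_s: 31.6
ee_pos: [0.5868, -0.0175, 0.1878]
tcp_rot: [3.141, 0.001, 0.001]
ft_force: [0.3, -0.2, 0.1]
gripper_width: 0.0419
```

Call:
arm_command --moves '[[80,[-16,-14,0],[0,0,0]],[80,[-30,-32,0],[0,0,0]],[80,[-30,-32,0],[0,0,0]],[80,[-30,-32,0],[0,0,0]],[80,[-30,-32,0],[0,0,0]],[80,[-20,-22,0],[0,0,0]],[80,[-10,-10,0],[0,0,0]],[80,[0,0,0],[0,0,0]]]'

```text
time_s: 32.4
ee_pos: [0.4202, 0.1573, 0.1857]
tcp_rot: [-3.142, -0.004, -0.001]
ft_force: [0.7, -0.4, -0.2]
gripper_width: 0.0798
```

```bash
python3 - <<'E'
from h import *
np.set_printoptions(precision=4,suppress=True)
s=state();print(s["ee_pos"],s["tcp_rot"],s["gripper_width"],s["ft_force"])
f=grab_frame("wrist");cv2.imwrite("pics/w15.png",f["img"])
for b in blobs(f,"grey",(230,130,410,300),amin=60):
    h=b["hc"];print(h,b["a"],b["box"],onz(f,*h,.022))
E
```

```text
[0.4202 0.1573 0.1857] [-3.1415 -0.0044 -0.0015] 0.07983144671221282 [ 0.6719 -0.3598 -0.2143]
```

The mask missed the shadowed ring, but three earlier views agree on (0.421, 0.157), under the tool. Descending and stopping 1–2 mm higher than the first time.

Call:
arm_command --moves '[[80,[0,0,45],[0,0,0]],[80,[0,0,45],[0,0,0]],[80,[0,0,40],[0,0,0]],[80,[0,0,30],[0,0,0]],[80,[0,0,14],[0,0,0]],[80,[0,0,5],[0,0,0]],[80,[0,0,0],[0,0,0]],[60,[0,0,0],[0,0,0]]]'

```text
time_s: 33.25
ee_pos: [0.4219, 0.1561, 0.0067]
tcp_rot: [-3.141, 0.001, -0.002]
ft_force: [-0.3, 0.1, 0.2]
gripper_width: 0.0675
```

Call:
arm_command --moves '[[50,[0,0,0],[0,0,0]],[35,[0,0,0],[0,0,0]],[30,[0,0,0],[0,0,0]],[30,[0,0,0],[0,0,0]],[30,[0,0,0],[0,0,0]],[30,[0,0,0],[0,0,0]]]'

```text
time_s: 33.85
ee_pos: [0.4217, 0.1565, 0.0075]
tcp_rot: [-3.141, -0.001, -0.004]
ft_force: [-1.6, -1.8, 9.4]
gripper_width: 0.0417
```

Call:
arm_command --moves '[[30,[0,0,-10],[0,0,0]],[30,[0,0,-30],[0,0,0]],[30,[0,0,-40],[0,0,0]],[30,[0,0,-40],[0,0,0]],[30,[0,0,0],[0,0,0]],[30,[0,0,0],[0,0,0]]]'

```text
time_s: 34.45
ee_pos: [0.421, 0.1565, 0.1271]
tcp_rot: [-3.141, -0.001, -0.004]
ft_force: [-0.5, -0.3, -2.1]
gripper_width: 0.0414
```

Call:
arm_command --moves '[[30,[9,18,0],[0,0,0]],[30,[18,37,0],[0,0,0]],[30,[18,37,0],[0,0,0]],[30,[18,37,0],[0,0,0]],[30,[18,37,0],[0,0,0]],[30,[18,37,0],[0,0,0]],[30,[18,37,0],[0,0,0]],[30,[18,37,0],[0,0,0]]]'

```text
time_s: 35.25
ee_pos: [0.5552, -0.1218, 0.124]
tcp_rot: [-3.14, -0.0, 0.006]
ft_force: [1.3, 0.9, -1.8]
gripper_width: 0.0417
```

Call:
arm_command --moves '[[30,[18,37,0],[0,0,0]],[30,[18,37,0],[0,0,0]],[30,[15,33,0],[0,0,0]],[30,[0,0,0],[0,0,0]],[30,[0,0,30],[0,0,0]],[30,[0,0,30],[0,0,0]],[30,[0,0,15],[0,0,0]],[30,[0,0,0],[0,0,0]]]'

```text
time_s: 36.05
ee_pos: [0.6047, -0.2259, 0.0474]
tcp_rot: [-3.138, -0.001, 0.011]
ft_force: [-0.5, 0.6, -1.8]
gripper_width: 0.0415
```

```bash
python3 - <<'E'
from h import *
np.set_printoptions(precision=4,suppress=True)
s=state();print(s["ee_pos"],s["tcp_rot"],s["gripper_width"],s["ft_force"])
f=grab_frame("wrist");g=grab_frame("top");cv2.imwrite("pics/w16.png",np.hstack([cv2.resize(f["img"],(400,300)),cv2.resize(g["img"][150:330,180:420],(400,300))]))
E
```

```text
[ 0.6047 -0.2259  0.0474] [-3.1381 -0.0013  0.0105] 0.04149878433586813 [-0.4567  0.6311 -1.818 ]
```

View pics/w16.png

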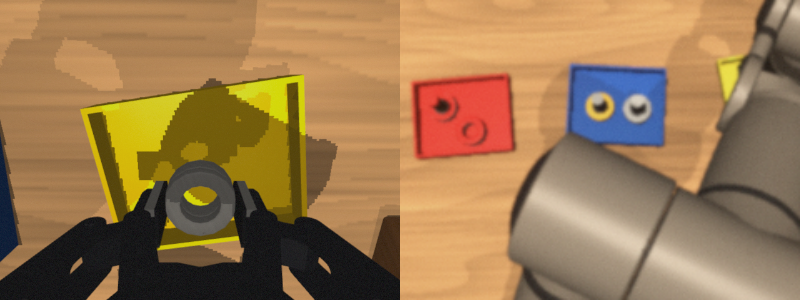

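The good ring is held centrally over the yellow tray, and the top view shows gold and steel standing apart in the blue tray and both rejects in the red. Lowering.

Call:
arm_command --moves '[[30,[0,0,16],[0,0,0]],[30,[0,0,11],[0,0,0]],[30,[0,0,4],[0,0,0]],[30,[0,0,1.5],[0,0,0]],[30,[0,0,0],[0,0,0]],[30,[0,0,0],[0,0,0]]]'

```text
time_s: 36.75
ee_pos: [0.6073, -0.2277, 0.0192]
tcp_rot: [3.141, 0.001, 0.001]
ft_force: [0.5, 0.4, -2.4]
gripper_width: 0.042
```

Call:
arm_command --moves '[[30,[0,0,1],[0,0,0]],[30,[0,0,0],[0,0,0]]]'

```text
time_s: 36.95
ee_pos: [0.6071, -0.2276, 0.0178]
tcp_rot: [3.141, 0.001, 0.0]
ft_force: [-0.9, -0.4, -2.2]
gripper_width: 0.0419
```

Call:
arm_command --moves '[[30,[0,0,0.7],[0,0,0]],[30,[0,0,0],[0,0,0]]]'

```text
time_s: 37.15
ee_pos: [0.6069, -0.2275, 0.0169]
tcp_rot: [3.142, 0.001, 0.0]
ft_force: [-0.4, -0.2, -1.7]
gripper_width: 0.0415
```

Call:
arm_command --moves '[[30,[0,0,2.5],[0,0,0]],[30,[0,0,1.5],[0,0,0]],[30,[0,0,0],[0,0,0]],[30,[0,0,0],[0,0,0]]]'

```text
time_s: 37.55
ee_pos: [0.6069, -0.2275, 0.0128]
tcp_rot: [-3.142, -0.001, 0.0]
ft_force: [0.3, 0.1, -1.4]
gripper_width: 0.0414
```

Call:
arm_command --moves '[[30,[0,0,0.8],[0,0,0]],[30,[0,0,0],[0,0,0]]]'

```text
time_s: 37.75
ee_pos: [0.6069, -0.2275, 0.012]
tcp_rot: [3.142, 0.001, -0.0]
ft_force: [0.3, 0.8, -2.8]
gripper_width: 0.0416
```

Call:
arm_command --moves '[[30,[0,0,0.7],[0,0,0]],[30,[0,0,0],[0,0,0]]]'

```text
time_s: 37.95
ee_pos: [0.607, -0.2276, 0.0117]
tcp_rot: [3.141, 0.001, 0.0]
ft_force: [-1.2, 1.1, 0.7]
gripper_width: 0.0415
```

Call:
arm_command --moves '[[44,[0,0,0.3],[0,0,0]],[50,[0,0,0],[0,0,0]],[56,[0,0,0],[0,0,0]],[56,[0,0,0],[0,0,0]],[56,[0,0,-10],[0,0,0]],[56,[0,0,-40],[0,0,0]],[56,[0,0,-50],[0,0,0]],[56,[0,0,-50],[0,0,0]]]'

```text
time_s: 38.75
ee_pos: [0.6067, -0.2274, 0.1633]
tcp_rot: [-3.142, -0.001, 0.0]
ft_force: [0.6, 0.5, 0.4]
gripper_width: 0.056
```

Call:
arm_command --moves '[[56,[-30,15,-40],[0,0,0]],[56,[-35,20,-20],[0,0,0]],[56,[-35,20,0],[0,0,0]],[56,[-35,25,0],[0,0,0]],[56,[-30,25,0],[0,0,0]],[56,[-20,15,0],[0,0,0]],[56,[0,0,0],[0,0,0]],[56,[0,0,0],[0,0,0]]]'

```text
time_s: 39.55
ee_pos: [0.4233, -0.3472, 0.2202]
tcp_rot: [3.141, -0.001, 0.002]
ft_force: [0.1, 0.5, -0.7]
gripper_width: 0.056
```

```bash
python3 - <<'E'
from h import *
np.set_printoptions(precision=4,suppress=True)
s=state();print(s["time_s"],s["ee_pos"],s["gripper_width"],s["ft_force"])
g=grab_frame("top");h=grab_frame("side")
cv2.imwrite("pics/end.png",np.hstack([cv2.resize(g["img"][150:330,120:530],(440,193)),cv2.resize(h["img"][130:400,80:480],(350,236))[:193]]) if 0 else np.vstack([cv2.resize(g["img"][150:290,120:530],(790,270)),cv2.resize(h["img"][150:390,100:440],(467,330)).copy() if 0 else cv2.copyMakeBorder(cv2.resize(h["img"][150:390,100:480],(507,320)),0,0,0,283,cv2.BORDER_CONSTANT)]))
E
```

```text
39.55 [ 0.4233 -0.3472  0.2202] 0.055965136514988925 [ 0.0961  0.4599 -0.6789]
```

View pics/end.png

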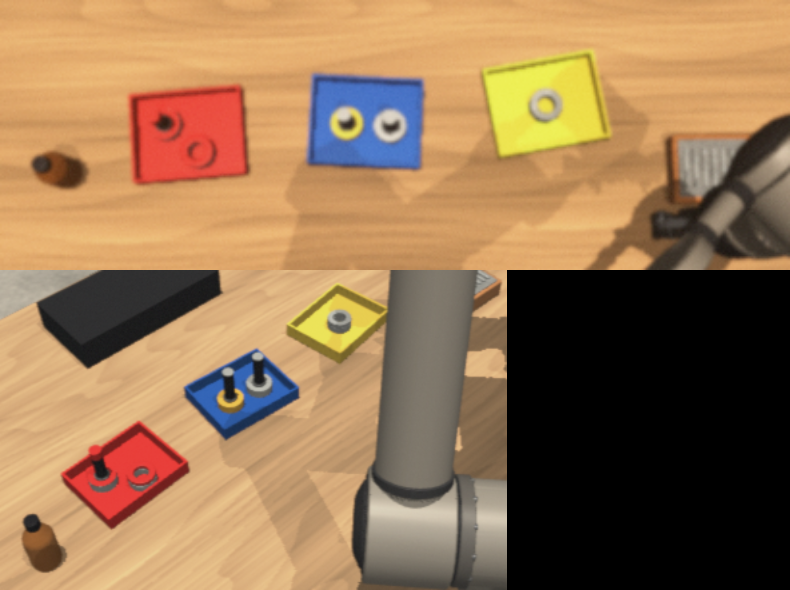

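Every gauge is on its tray floor, upright or flat, well inside the walls and released. The bottle and the case are in place. Handing in.

```bash
python3 -c "
from plant import *
print(hand_in())"
```

```text
the job is handed in; nothing more can be done
None
```

The job is done and handed in at about 39.6 s of the 138 s allowed. I placed the two rejects in the red tray first. The top view showed both in place before I touched a good gauge. Then I put the gold and steel plugs in the blue tray and the good ring in the yellow tray. Each gauge was lowered until the wrist force showed contact, then released.

**Last checks:** the final top and side views showed all five gauges inside their trays, plugs upright and rings flat, with nothing stacked. The arm was clear and the wrist force was about zero. The oil bottle looked untouched; the arm partly hid the pin case in these views.

**Readings that disagreed or failed:**
- **First ring grasp:** closing on the reject ring gave a brief upward force of about 25 N, probably the fingertips touching the bench, so I gripped the good ring a few mm higher.
- **Gripper widths:** they read about 2 mm below the given sizes.
- **Good ring position:** the colour mask missed it in shadow at the last hover, so I relied on earlier views that agreed to about 2 mm.
- **Red tray rim:** one corner triangulated to the wrong height (13.5 mm). The other gave 26.8 mm, as expected, and I used that one.

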